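# Tip a tall canister of turned balls over a ledge into the pan

## Task

Empty the three wooden balls from the tall yellow canister into the aluminium pan by tipping it over the wooden ledge in two goes: first set it leaning on the ledge, foot on the table and mouth towards the pan, and let go; then take hold again in its lower half and, with its side still supported on the ledge, tip it on well past level until the balls have rolled out. Then lower it back to lean on the ledge just as before and let go. Leave the green canister, the brown bottle and the clear beaker alone.

Things in the scene. Friction and masses are not known exactly. Their poses are not given: they have to be found in the camera images.
- canister_mid (a point): centre (half-way up, on the axis) of the tall yellow plastic canister: a square open-topped box 60 x 60 mm outside, 200 mm tall, 4 mm walls and floor, 0.18 to 0.29 kg empty; z runs along its length towards the mouth, x and y are normal to its flat sides. It starts upright on the table holding the three balls. Leaned at about 45 degrees with the ledge about half-way up its side, it stays put, full or empty.
- canister_mouth (a point): centre of the yellow canister's open mouth, 100 mm along z from canister_mid
- ledge_bar (a point): wooden ledge fixed to the table: an upright board 24 mm thick and 200 mm long whose top is rounded to a half-round nose of 12 mm radius (highest line 77 mm above the table), a low steel bracket 30 mm long at each end. This point is mid-length on the axis of the round nose, 65 mm above the table. x runs along the ledge, y is level and points across it towards the pan, z is up.
- pan_floor (a point): centre of the inner floor (4 mm above the table) of the round aluminium pan that stands behind the ledge: 200 mm across the rim, 164 mm across the foot, 45 mm high, 3 mm walls, 0.8 kg, loose; its near rim is 4 to 10 mm from the ledge.
- ball0_center (a point): centre of a turned wooden ball, 44 mm across, about 35 g; lies lowest in the yellow canister at the start
- ball1_center (a point): centre of the second, like ball, in the middle
- ball2_center (a point): centre of the third, like ball, uppermost; its top is then about 134 mm above the canister's foot
- spare_mid (a point): centre of the empty green canister, same shape and size as the yellow one, upright near it, to be left alone; z points up
- bottle: closed brown glass bottle 44 mm across and 110 mm tall, to be left alone; origin under its centre, z up
- beaker: clear plastic beaker 76 mm across and 100 mm tall, to be left alone; origin under its centre, z up
Things that resemble listed ones, but are neither listed nor needed, are in the scene too. Several things look just like the part that bears canister_mid: the one meant starts farthest to the robot's left.

How it is judged:
By the outcome, as a careful person would: the job done as asked, in the order asked, and still so for the second after the job is handed in, with the robot touching nothing.
It also fails if it takes over 66 s, if anything falls off the work surface, if the arm or the gripper's body presses on something with over 40 N, if the wrist force passes 120 N, or if a joint passes its speed limit or range.

## Robot

A 6-joint arm with a two-finger parallel gripper is mounted at the origin on the work surface. World frame = base frame: x ahead of the robot, y to its left, z up, the work surface at z = 0. Lengths are in m, angles in rad, forces in N, time in s.
With the tool pointing down it reaches from about 0.325 to 0.775 m from the base axis. Payload 5.5 kg.
Tool frame: the origin (TCP) lies between the finger pads; the fingertips stand 8 mm ahead of it and the grasp point (between the pads) lies 11 mm behind it (tcp_to_tips is the distance from the TCP to the fingertips, in m); z points along the fingers, y is the line along which they close (so a half turn about z gives the same grasp; the last joint's range is limited). The gripper opens to 88 mm and grips with 3 to 60 N. Pads are 20 mm wide; open, the fingers measure 115 mm over their backs; the gripper's body (75 mm by 178 mm) begins 61 mm behind the grasp point.
Start: joints at [1.262, 0.091, 1.231, -0, 1.82, -0.057], TCP at [0.149, 0.581, 0.231] pointing down, gripper open.
Joint ranges: [-2.87, 2.87], [-0.86, 2.18], [0.17, 2.46], [-1.51, 4.65], [0.06, 2.69], [-2.65, 2.65]. Speed limits (rad/s): [2.57, 2.57, 3.01, 3.14, 3.14, 3.14].

## Interface

Orientations are given as a unit quaternion [w, x, y, z].
In Python, from bench import * gives the robot as it stands. Calls block until the motion is done:
- move_to(position, orientation): joint-space move of the TCP to a pose.
- move_l(position, speed=0.15, orientation=None): straight line of the TCP; orientation=None keeps the orientation; speed is the mean speed in m/s.
- movej(angles): joint-space move.
- gripper_open() and close(): open the fingers fully, or close them until they stop; the grip force is fixed at half the most.
- hold(seconds).
- inverse_kinematics(position, orientation): joint angles nearest the present ones, or None.
- state(): the state.
- get_image(name): name is "scene" or "top" or "wrist"; returns a dict with "frame" (400x640x3 uint8, blue, green, red), "depth" (400x640 float32, m along the optical axis (not along the pixel's ray), 0 where there is no reading), "camera_matrix" (3x3 intrinsics, pixels), "k1" (the pictures are not rectified: a ray, as slopes to the right and down, at radius r is drawn at 1 + k1 r^2 times it, then the intrinsics apply), "view" (4x4, takes a point from world to camera coordinates). Camera axes: x right, y up, looking along -z (the intrinsics and any distortion apply to the point x, -y, -z); pixel columns grow to the right and rows downward; lengths in m; the calibration is good to about 2 mm. A picture is of the moment at which its call begins.
A pose or a line that the arm cannot do raises IKError and nothing moves.
- job_done(): hands the job in; it is judged then, once.
The state is a dict: "time": time; "joint_pos": joint angles; "dq": joint speeds; "joint_torque": joint torques, N m; "ee_pos": TCP position; "ee_rot": TCP orientation; "ft_force": force on the tool from outside, world axes, zero at the start; "moment": the same for the moment, N m; "finger_gap": finger opening in m; "finger_force": force on a finger pad.
Only numpy, scipy, OpenCV 4.12 (cv2) and the standard library are available. Lean on these libraries where they do the work, as an engineer would, in place of code of your own. Each camera call takes 0.05 s, during which the arm holds its last target. There are 200 camera calls.

## Working session

There is one attempt and no reset: what is moved stays moved. The work goes in short steps, each a Python script; the robot and the scene stay as the last script left them, time stands still between calls to the robot, and variables do not carry over. Pictures are saved under pics/ and viewed, at most 10 in all, crops included, and the job is handed in when it is done.

```bash
ls; mkdir -p pics
cat > h.py <<'E'
from bench import *
import numpy as np, cv2, pickle
from scipy.spatial.transform import Rotation as R
def shot(name,fn):
    g=get_image(name); cv2.imwrite('pics/'+fn+'.png',g['frame']); pickle.dump(g,open('pics/'+fn+'.pkl','wb')); return g
def load(fn): return pickle.load(open('pics/'+fn+'.pkl','rb'))
def cloud(g):
    K=np.array(g['camera_matrix'],float); k=g['k1']
    v,u=np.mgrid[0:400,0:640].astype(float)
    xd=(u-K[0,2])/K[0,0]; yd=(v-K[1,2])/K[1,1]
    x,y=xd.copy(),yd.copy()
    for _ in range(15):
        s=1+k*(x*x+y*y); x,y=xd/s,yd/s
    d=g['depth']; P=np.stack([x*d,-y*d,-d,np.ones_like(d)],-1)
    W=P@np.linalg.inv(np.array(g['view'])).T
    W=W[...,:3].copy(); W[d<=0]=np.nan
    return W
def quat(z,y):
    z=np.array(z,float);z/=np.linalg.norm(z); y=np.array(y,float); y-=z*(y@z); y/=np.linalg.norm(y)
    q=R.from_matrix(np.stack([np.cross(y,z),y,z],1)).as_quat(); return [float(q[3]),*map(float,q[:3])]
E
python3 - <<'E'
from h import *
a=shot('scene','s0');b=shot('top','t0')
print(state()['time'],a['k1'],b['k1'])
E
```

```text
pics
0.1 -0.09498847660634484 -0.06910457293410198
```

View pics/s0.png

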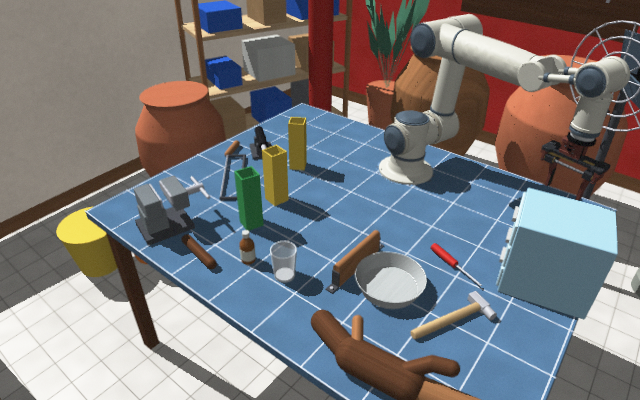

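View pics/t0.png

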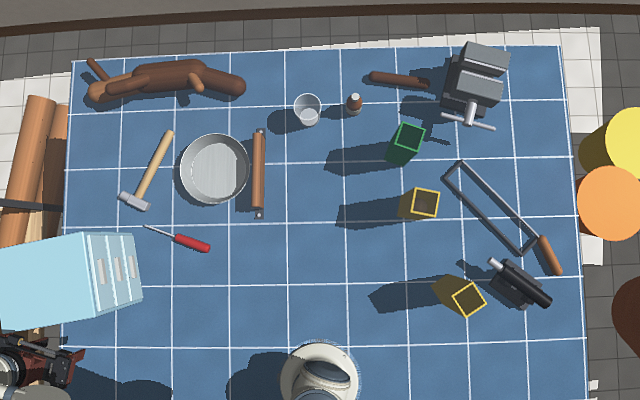

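The top view shows x pointing up and +y to the left. There are two yellow canisters, at (425,203) and (466,298), and a green one at (408,140). The pan is at (213,168) and the ledge at (259,172). The yellow canister farthest to the robot's left should be the one at (425,203), so I'll measure and check that with a crop.

Run:
```python
from h import *
g=load('t0');W=cloud(g)
hsv=cv2.cvtColor(g['frame'],cv2.COLOR_BGR2HSV)
def rep(n,m):
    P=W[m]; P=P[~np.isnan(P[:,0])]
    if len(P)<5: print(n,len(P));return
    r=cv2.minAreaRect((P[:,:2]*1000).astype(np.float32))
    print(n,len(P),'z',np.percentile(P[:,2],[5,50,95]).round(3),'rect',np.round(r[0],1),np.round(r[1],1),round(r[2],1))
def box(u0,u1,v0,v1):
    m=np.zeros((400,640),bool); m[v0:v1,u0:u1]=1; return m
z=W[...,2]
rep('yelA rim',box(390,450,175,230)&(z>.190))
rep('yelB rim',box(425,495,265,325)&(z>.190))
rep('green rim',box(380,435,110,170)&(z>.190))
rep('A inside',box(414,436,193,212)&(z<.19)&(z>.02))
rep('B inside',box(456,478,288,308)&(z<.19)&(z>-.02))
rep('ledge',box(245,275,120,225)&(z>.070)&(z<.09))
rep('ledge lo',box(245,275,120,225)&(z>.010)&(z<.09))
rep('pan rim',box(170,256,125,210)&(z>.040)&(z<.055))
rep('pan floor',box(195,232,150,187)&(z<.02))
rep('bottle',box(340,368,85,120)&(z>.03))
rep('beaker',box(285,325,85,130)&(z>.03))
rep('table',box(300,330,170,260))
c=[cv2.resize(g['frame'][v:v+70,u:u+70],(400,400),interpolation=2) for u,v in((385,165),(430,260))]
cv2.imwrite('pics/c1.png',np.hstack(c))
```

```text
yelA rim 209 z [0.192 0.198 0.201] rect [ 469.7 -262.9] [59.3 60.1] 76.8
yelB rim 262 z [0.192 0.198 0.201] rect [ 244.6 -353.8] [62.6 61.7] 30.9
green rim 214 z [0.192 0.197 0.201] rect [ 626.4 -234.1] [60.7 61.4] 69.2
A inside 389 z [0.078 0.128 0.179] rect [ 472.9 -272.4] [39.5 43.6] 81.3
B inside 386 z [0.04  0.12  0.181] rect [ 242.1 -359.6] [62.9 53.8] 89.1
ledge 518 z [0.071 0.074 0.078] rect [578.8 155.3] [ 21.9 199.1] 88.5
ledge lo 1035 z [0.019 0.07  0.077] rect [579.4 170.4] [ 54.  208.4] 88.4
pan rim 316 z [0.04  0.043 0.047] rect [575.  274.3] [228.7 198. ] 8.1
pan floor 1364 z [-0.001  0.002  0.006] rect [597.6 291.7] [108.4 106.5] 89.0
bottle 268 z [0.038 0.074 0.109] rect [ 755.6 -113.8] [44.1 36.6] 70.5
beaker 510 z [0.034 0.077 0.099] rect [739.8  12.8] [74.7 75. ] 22.8
table 2696 z [-0.005 -0.002  0.002] rect [459.    2.4] [ 82.9 252. ] 88.9
```

View pics/c1.png

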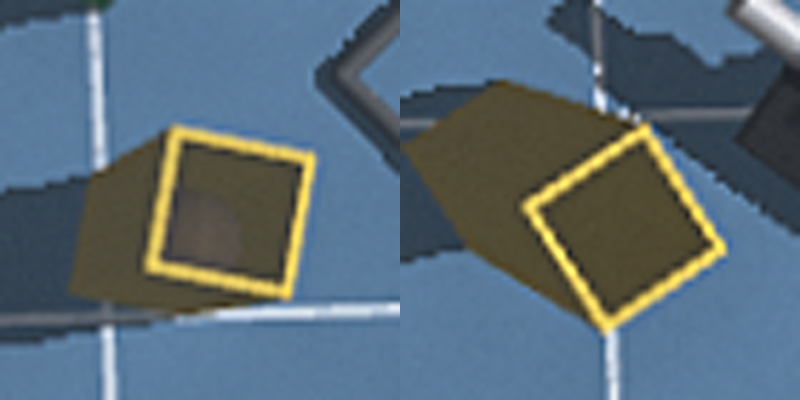

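Canister A at (425,203) holds a ball, visible in its mouth, and has the larger y of the two, so it is the one meant. B, at (466,298), is empty. The measured heights and sizes all match the description. Next I'll refine the ledge and pan and check reachability.

```bash
cat >> h.py <<'E'
# plan geometry: lateral dir L (along ledge), A (across toward pan); canister pose by foot-edge corner / nose
LX=np.array([np.cos(np.radians(-1.5)),np.sin(np.radians(-1.5)),0]); LY=np.array([-LX[1],LX[0],0]); Z=np.array([0,0,1.])
NOSE=np.array([.579,.1553,.065])
T=.104
def axes(e,ly=LY):  # elevation e (deg) of canister axis -> a, n
    e=np.radians(e); return np.cos(e)*ly+np.sin(e)*Z, -np.sin(e)*ly+np.cos(e)*Z
def onledge(e,t=T,x=0.):   # foot centre, with underside touching the nose t from the foot
    a,n=axes(e); return NOSE+x*LX+.042*n-t*a
def about(c,e,ly=LY): a,n=axes(e,ly); return c+.030*n # foot centre, pivoting on foot edge c
def grasp(foot,e,s,tilt,lx=LX,ly=LY,sg=1): # tool z: -n turned by tilt towards -a
    a,n=axes(e,ly); k=np.radians(tilt); tz=-np.cos(k)*n-np.sin(k)*a
    return foot+s*a+.011*tz, quat(tz,sg*lx)
E
python3 - <<'E'
from h import *
from scipy.optimize import least_squares
W=cloud(load('t0'));z=W[...,2]
P=W[120:225,245:275].reshape(-1,3);P=P[P[:,2]>.072]; 
xs=np.linspace(.5,.66,9); c=[np.mean([*(lambda q:(q.min(),q.max()))(P[abs(P[:,0]-x)<.01,1])]) for x in xs]; print('ledge',np.polyfit(xs-.579,c,1),P[:,0].min(),P[:,0].max())
P=W[125:210,165:256].reshape(-1,3);P=P[(P[:,2]>.041)&(P[:,2]<.052)&(P[:,1]>.18)]
f=least_squares(lambda p:np.hypot(P[:,0]-p[0],P[:,1]-p[1])-p[2],[.575,.274,.1],loss='soft_l1',f_scale=.002);print('pan',f.x)
s=state();print('tool y now',R.from_quat(np.roll(s['ee_rot'],-1)).as_matrix()[:,1].round(2))
th=np.radians(-13.2);lx=np.array([np.cos(th),np.sin(th),0]);ly=np.array([-lx[1],lx[0],0]);c0=np.array([.4697,-.2629,0])
f45=onledge(45);a,n=axes(45);corner=f45-.03*n;print('corner',corner)
for sg in(1,-1):
  for tilt in(90,70,60,45):
    r=[]
    for nm,(p,q) in [('pick',grasp(c0,90,.155,tilt,lx,ly,sg)),('place',grasp(about(corner,90),90,.155,tilt,sg=sg)),('lean',grasp(f45,45,.155,tilt,sg=sg))]:
        j=inverse_kinematics(p,q); r.append(None if j is None else np.round(j,2).tolist())
    print(sg,tilt,*r,sep='\n  ')
  for tilt in(0,20,-15):
   for e in(45,0,-22):
    j=inverse_kinematics(*grasp(onledge(e),e,.065,tilt,sg=sg)); print('tip',sg,tilt,e,None if j is None else np.round(j,2))
E
```

```text
ledge [-0.03452249  0.15591158] 0.4792101961149404 0.6781073868493148
pan [0.59028256 0.27627098 0.09726225]
tool y now [ 0.25  0.97 -0.  ]
corner [ 5.76852852e-01  7.33037211e-02 -5.38238692e-05]
1
  90
  [-0.57, -0.08, 1.55, -0.0, 1.67, -0.34]
  [0.02, 0.03, 1.45, -0.0, 1.66, 0.04]
  [0.55, 0.43, 1.21, -0.68, 1.91, 0.47]
1
  70
  [-0.76, 0.04, 1.47, 0.31, 1.8, -0.48]
  [-0.18, 0.04, 1.48, 0.35, 1.68, -0.12]
  [0.43, 0.26, 1.3, -0.4, 1.77, 0.41]
1
  60
  [-0.83, 0.12, 1.43, 0.45, 1.88, -0.53]
  [-0.27, 0.06, 1.49, 0.51, 1.7, -0.2]
  [0.35, 0.19, 1.34, -0.25, 1.71, 0.35]
1
  45
  [-0.92, 0.25, 1.38, 0.64, 1.99, -0.57]
  [-0.38, 0.13, 1.51, 0.74, 1.76, -0.31]
  [0.22, 0.1, 1.42, -0.0, 1.62, 0.24]
tip 1 0 45 [-0.29  0.18  1.63  0.75  1.59 -0.35]
tip 1 0 0 [ 0.14  0.08  1.48 -0.    1.58  0.17]
tip 1 0 -22 [ 0.36  0.21  1.36 -0.36  1.71  0.37]
tip 1 20 45 [-0.13  0.08  1.61  0.43  1.51 -0.15]
tip 1 20 0 [ 0.32  0.18  1.41 -0.33  1.67  0.33]
tip 1 20 -22 [ 0.5   0.37  1.28 -0.65  1.85  0.46]
tip 1 -15 45 [-0.38  0.29  1.63  0.96  1.68 -0.48]
tip 1 -15 0 [-0.01  0.05  1.53  0.26  1.55  0.02]
tip 1 -15 -22 [ 0.24  0.12  1.43 -0.12  1.63  0.26]
-1
  90
  None
  None
  None
-1
  70
  None
  None
  None
-1
  60
  [-0.83, 0.12, 1.43, 0.45, 1.88, 2.61]
  None
  None
-1
  45
  [-0.92, 0.25, 1.38, 0.64, 1.99, 2.57]
  None
  None
tip -1 0 45 None
tip -1 0 0 None
tip -1 0 -22 None
tip -1 20 45 None
tip -1 20 0 None
tip -1 20 -22 None
tip -1 -15 45 None
tip -1 -15 0 None
tip -1 -15 -22 None
```

```bash
sed -i 's/radians(-1.5)/radians(-1.9)/g; s/NOSE=.*/NOSE=np.array([.584,.1555,.065])/' h.py
python3 - <<'E'
from h import *
th=np.radians(-13.2);lx=np.array([np.cos(th),np.sin(th),0]);ly=np.array([-lx[1],lx[0],0]);c0=np.array([.4697,-.2629,0])
p,q=grasp(c0,90,.160,60,lx,ly)
tz=R.from_quat(np.roll(q,-1)).as_matrix()[:,2]
move_l([.149,.581,.36],.3)
move_to(p-.17*tz+np.array([0,0,.03]),q)
move_l(p-.12*tz,.25)
shot('wrist','w1')
move_l(p,.12)
close(); s=state(); print('gap',s['finger_gap'],s['finger_force'],s['ft_force'],s['time'])
E
```

```text
gap 0.060211006515498385 29.957630038261414 [ 1.52474176 -0.81364256  0.58716122] 6.2917
```

View pics/w1.png

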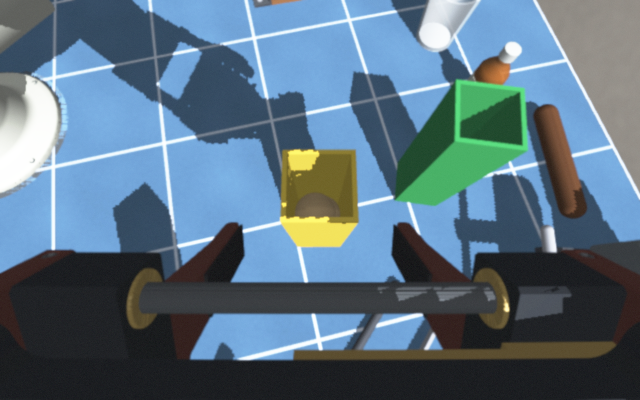

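The wrist view shows the yellow canister's mouth at (319,190), between the fingers, with the green one clear on the right at (480,130). The fingers stopped at a 60 mm gap, so the grip is good. Now I'll carry it over and lean it on the ledge.

Run:
```python
from h import *
up=np.array([0,0,.05]); s=state(); p0=np.array(s['ee_pos'])
move_l(p0+up,.15)
f45=onledge(45);a,n=axes(45);c=f45-.03*n+np.array([0,0,.001])
g=lambda e:grasp(about(c,e),e,.160,60)
p,q=g(90)
move_l(p+up,.2,q); move_l(p,.08); print(state()['ft_force'])
for e in (82,74,66,58,51,45):
    p,q=g(e); move_l(p,.09,q); s=state(); print(e,np.round(s['ft_force'],1),round(s['time'],1))
shot('scene','s2')
cv2.imwrite('pics/s2c.png',cv2.resize(cv2.imread('pics/s2.png')[150:320,230:480],(750,510)))
```

```text
[ 0.02812311  0.11210126 -3.20279044]
82 [ 0.  -0.8 -4. ] 9.7
74 [ 0.2  0.2 -3.8] 10.1
66 [-0.3  0.4 -3.5] 10.5
58 [ 0.4 -0.3 -3.8] 10.9
51 [-0.6  0.  -4. ] 11.2
45 [-0.2 -0.4 -3.1] 11.5
```

View pics/s2c.png

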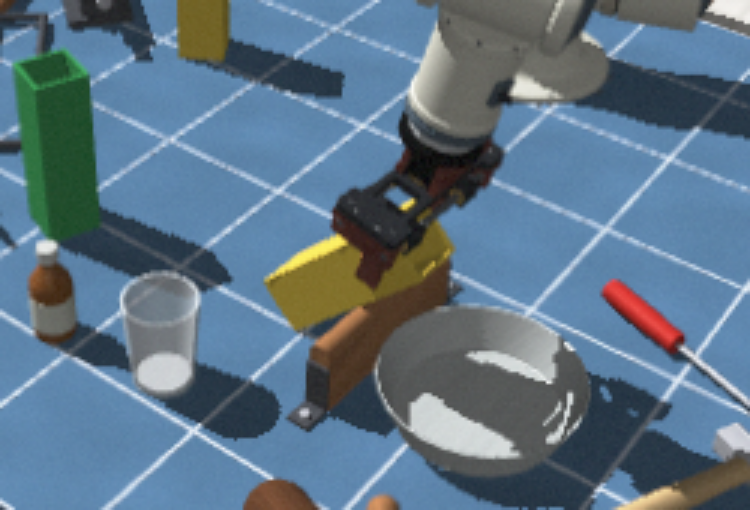

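The canister lies across the ledge with its mouth towards the pan. The arm still carries its whole weight, so I'll check the canister's tilt in the depth data before letting go.

```bash
cat >> h.py <<'E'
def yellow(g):
    W=cloud(g);h=cv2.cvtColor(g['frame'],cv2.COLOR_BGR2HSV)
    P=W[(h[...,0]>18)&(h[...,0]<34)&(h[...,1]>110)]; P=P[~np.isnan(P[:,0])]
    P=P[(abs(P[:,0]-.58)<.08)&(P[:,1]>0)&(P[:,1]<.3)&(P[:,2]>-.01)&(P[:,2]<.25)]
    return np.stack([(P-NOSE)@LX,(P-NOSE)@LY,P[:,2]],1)
def show(g):
    P=yellow(g);x=np.percentile(P[:,0],[1,99]); 
    F=P[P[:,0]>x[1]-.006] # +x flat side
    r=cv2.minAreaRect((F[:,1:]*1000).astype(np.float32)); print(len(P),len(F),'x',x.round(3),'zmin/max',P[:,2].min().round(4),P[:,2].max().round(4),'rect y,z',np.round(r[0],1),np.round(r[1],1),round(r[2],1))
E
python3 - <<'E'
from h import *
show(load('s2')); 
a,n=axes(45);m=onledge(45)+.1*a;print('expected mid y,z',(m-NOSE)@LY,m[2])
E
```

```text
986 14 x [-0.032  0.044] zmin/max -0.0021 0.2389 rect y,z [ 31.1 160.4] [103.5   8.6] 52.8
expected mid y,z -0.032526911934581196 0.09187005768508882
```

```bash
cat >> h.py <<'E'
def show(g):
    P=yellow(g); F=P[abs(P[:,0]-.030)<.005]
    r=cv2.minAreaRect((F[:,1:]*1000).astype(np.float32)); print(len(F),'z',P[:,2].min().round(4),'rect y,z',np.round(r[0],1),np.round(r[1],1),round(r[2],1))
E
python3 - <<'E'
from h import *
show(load('s2'))
gripper_open(); hold(.3); s=state();print(s['time'],np.round(s['ft_force'],1))
show(shot('scene','s3'))
p=np.array(s['ee_pos']);tz=R.from_quat(np.roll(s['ee_rot'],-1)).as_matrix()[:,2]
move_l(p-.13*tz,.2); show(shot('scene','s4')); shot('top','t4')
cv2.imwrite('pics/s4c.png',cv2.resize(cv2.imread('pics/s4.png')[150:320,230:480],(750,510)))
E
```

```text
682 z -0.0021 rect y,z [-12.1 114.7] [256.1  62.5] 47.1
12.5167 [-0.5 -0.4 -0.4]
646 z -0.0019 rect y,z [-10.9 111.2] [258.7  62.4] 45.4
891 z -0.0006 rect y,z [-31.2  93.7] [203.1  58.5] 45.3
```

View pics/s4c.png

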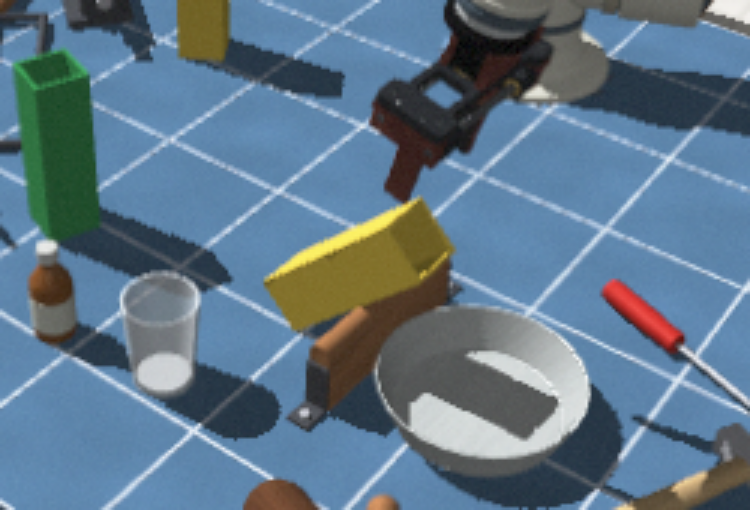

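It leans at 45.3° with the foot on the table, and its centre is within 2 mm of the plan. Now I'll take hold again low down and tip it, first stopping short of level to check the forces.

Run:
```python
from h import *
g=lambda e,b=0:(lambda p,q:(p-b*axes(e)[1],q))(*grasp(onledge(e),e,.065,0))
p,q=g(45);tz=R.from_quat(np.roll(q,-1)).as_matrix()[:,2]
move_to(p-.13*tz,q); move_l(p,.12); print(np.round(state()['ft_force'],1)); close()
s=state();print('gap',s['finger_gap'],np.round(s['ft_force'],1),s['time'])
for e in (38,31,24,17,11):
    p,q=g(e); move_l(p,.04,q); s=state(); print(e,np.round(s['ft_force'],1),np.round(s['moment'],2),round(s['time'],1))
show(shot('scene','s5'))
```

```text
[1.6 0.2 0.4]
gap 0.059881528328332406 [ 1.  -2.1  1. ] 16.2083
38 [-0.3 -0.1 -3.4] [-0.7   0.05  0.05] 16.5
31 [ 0.   1.2 -4. ] [-0.67  0.1  -0.  ] 16.8
24 [-0.2 -0.6 -3.4] [-0.54  0.13 -0.01] 17.1
17 [-0.3 -0.3 -3.4] [-0.45 -0.05 -0.  ] 17.4
11 [-0.8 -0.2 -4. ] [-0.33  0.1   0.05] 17.7
784 z 0.0352 rect y,z [-15.2 137.9] [200.8 125.3] 14.5
```

The arm is carrying the full weight, so the side is just clear of the ledge. I'll lower it along the normal until the ledge takes the load.

Run:
```python
from h import *
e=11;n=axes(e)[1];b=0
f=lambda:np.mean([(hold(.03),np.array(state()['ft_force'])@n)[1] for _ in range(6)])
f0=f();print(f0)
while b<.006:
    p,q=grasp(onledge(e),e,.065,0); b+=.0006; move_l(p-b*n,.03,q); v=f(); print(round(b,4),round(v,2))
    if v>0.5: break
print(state()['time'])
```

```text
-3.347368718191097
0.0006 -3.35
0.0012 -3.73
0.0018 -3.84
0.0024 -3.56
0.003 -3.68
0.0036 -3.2
0.0042 0.04
0.0048 6.15
21.5417
```

Run:
```python
from h import *
b=.0046
for e in (8,5,3,1,-1,-3,-5,-7,-9,-11,-14,-17,-20,-23):
    n=axes(e)[1];p,q=grasp(onledge(e),e,.065,0); move_l(p-b*n,.012,q); hold(.06)
    v=np.mean([(hold(.03),np.array(state()['ft_force'])@n)[1] for _ in range(3)]); s=state()
    print(e,round(b,4),round(v,1),np.round(s['ft_force'],1),round(s['time'],1))
    b+=float(np.clip((3-v)*.00007,-.0012,.0006))
show(shot('scene','s6')); shot('top','t6')
a=cv2.resize(cv2.imread('pics/s6.png')[150:320,290:480],(426,381));c=cv2.resize(cv2.imread('pics/t6.png')[100:240,150:300],(374,381),)
cv2.imwrite('pics/s6c.png',np.hstack([a,c]))
```

```text
8 0.0046 5.9 [-1.9 -2.7  5.5] 22.1
5 0.0044 6.1 [-0.7 -3.1  6.5] 22.6
3 0.0042 4.9 [ 1.2 -2.1  5.1] 23.1
1 0.0041 4.8 [ 0.9 -3.2  5.1] 23.5
-1 0.0039 4.7 [ 0.7 -1.9  4.7] 24.0
-3 0.0038 4.7 [ 0.7 -2.8  5.1] 24.4
-5 0.0037 4.4 [ 0.8 -0.8  3.9] 24.9
-7 0.0036 3.6 [-0.2 -1.2  4.6] 25.3
-9 0.0036 3.3 [-0.9 -1.1  3.4] 25.8
-11 0.0035 2.2 [-0.8 -0.9  2.2] 26.2
-14 0.0036 1.4 [-0.8  0.4  0.8] 26.7
-17 0.0037 0.6 [0.1 0.9 0.2] 27.2
-20 0.0039 1.9 [0.2 1.2 2.4] 27.8
-23 0.0039 3.3 [-0.7  0.4  3.5] 28.3
776 z 0.0044 rect y,z [ 26.  135.3] [131.  199.6] 72.0
```

View pics/s6c.png

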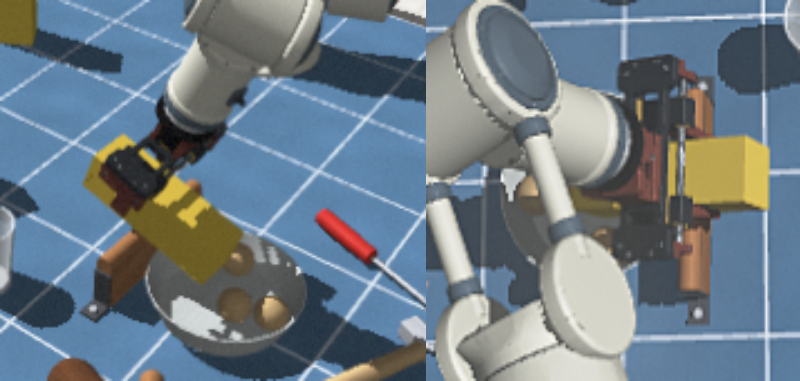

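All three balls lie in the pan, at crop pixels (237,258), (235,305) and (270,310), and the mouth is empty. I'll lower it back the same way under force control.

Run:
```python
from h import *
b=.0038
for e in (-17,-11,-5,1,7,13,19,25,30,35,39,42):
    n=axes(e)[1];p,q=grasp(onledge(e),e,.065,0); move_l(p-b*n,.03,q); hold(.05)
    v=np.mean([(hold(.03),np.array(state()['ft_force'])@n)[1] for _ in range(3)]); s=state()
    print(e,round(b,4),round(v,1),np.round(s['ft_force'],1),round(s['time'],1))
    b+=float(np.clip((2-v)*.0001,-.0012,.0004))
show(shot('scene','s7'))
```

```text
-17 0.0038 4.0 [ 0.7 -1.6  4.5] 28.8
-11 0.0036 3.0 [ 1.1 -2.1  3.9] 29.3
-5 0.0035 2.3 [ 0.3 -2.6  1.7] 29.8
1 0.0035 1.3 [-0.9 -3.3  0.8] 30.2
7 0.0035 0.0 [-0.1 -2.   0.2] 30.7
13 0.0037 -0.6 [-0.6 -1.1 -1.1] 31.2
19 0.004 -2.4 [-0.7  0.4 -2.5] 31.6
25 0.0044 -2.4 [-0.  -0.1 -2.5] 32.1
30 0.0048 -2.7 [-0.2  0.  -2.8] 32.6
35 0.0052 -1.8 [-0.6 -0.4 -2.4] 33.0
39 0.0056 -1.5 [ 0.2 -0.6 -2.6] 33.4
42 0.0059 -0.1 [-0.1 -2.7 -2.5] 33.8
782 z -0.0007 rect y,z [-51.8 115.3] [204.6 118.9] 49.7
```

Run:
```python
from h import *
for k in('s4','s5','s7'):
    P=yellow(load(k));F=P[abs(P[:,0]-.030)<.004][:,1:]*1000
    # robust: rotate candidates, width from 4..96 percentile
    best=min(((lambda n,a:(np.ptp(np.percentile(F@n,[4,96])),t,np.percentile(F@n,[3,97]),np.percentile(F@a,[2,98])))(np.array([-np.sin(t),np.cos(t)]),np.array([np.cos(t),np.sin(t)])) for t in np.radians(np.arange(0,70,.5))),key=lambda r:r[0])
    print(k,np.degrees(best[1]),best[0],best[2],best[3])
cv2.imwrite('pics/s7c.png',cv2.resize(cv2.imread('pics/s7.png')[180:290,290:440],(750,550)))
```

```text
s4 43.5 53.66873547195472 [ 62.2333151  117.43674872] [-52.06096992 139.45882265]
s5 19.0 54.77312232657657 [ 77.94845052 134.54039217] [-67.37047254 125.69545348]
s7 52.0 53.68016290496693 [ 54.37178694 109.37596657] [-34.76327147 157.96649262]
```

View pics/s7c.png

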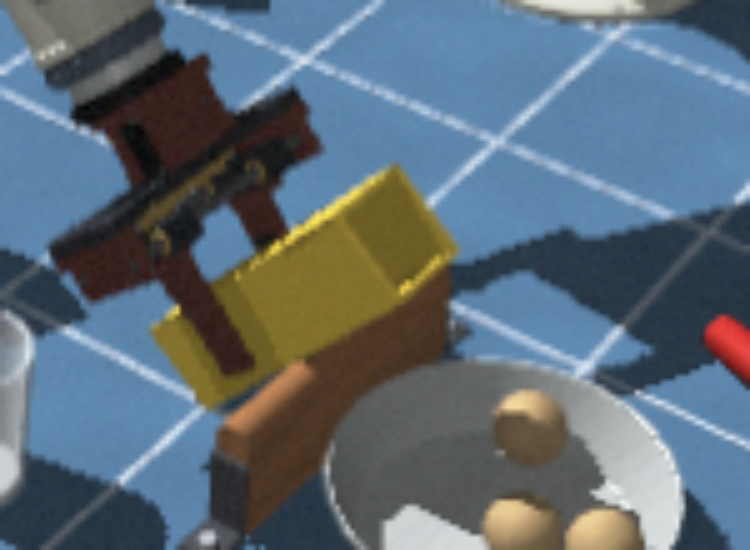

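```bash
cat >> h.py <<'E'
def ang(g,lo=-50,hi=70):
    P=yellow(g);F=P[abs(P[:,0]-.030)<.004][:,1:]*1000
    F=F.astype(np.float32)
    r=[]
    for t in np.radians(np.arange(lo,hi,.5)):
        n=np.array([-np.sin(t),np.cos(t)]);a=np.array([np.cos(t),np.sin(t)])
        r.append((np.ptp(np.percentile(F@n,[4,96])),t,np.percentile(F@n,[3,97]).mean(),np.percentile(F@a,[2,98]).mean()))
    w,t,nn,aa=min(r); print('angle',np.degrees(t).round(1),'w',w.round(1),'mid y,z',np.round(nn*np.array([-np.sin(t),np.cos(t)])+aa*np.array([np.cos(t),np.sin(t)]),1))
E
python3 - <<'E'
from h import *
for k in('s4','s6','s7'): ang(load(k))
E
```

```text
angle 43.5 w 53.7 mid y,z [-30.1  95.2]
angle -16.5 w 57.9 mid y,z [ 17.2 106.6]
angle 52.0 w 53.7 mid y,z [-26.6  98.9]
```

The canister turned about 8–9° in the grip when the ball weight loaded it, so it now leans at about 51°. I'll apply the rigid move from a 51° lean to a 45° lean, keeping foot and ledge contact, then measure and let go.

Run:
```python
from h import *
def pose(th):
    r=np.radians(th);t=(.065+.012*np.cos(r))/np.sin(r); a,n=axes(th)
    M=np.eye(4);M[:3,:3]=np.stack([LX,a,n],1);M[:3,3]=onledge(th,t);return M
s=state();Tm=np.eye(4);Tm[:3,:3]=R.from_quat(np.roll(s['ee_rot'],-1)).as_matrix();Tm[:3,3]=s['ee_pos']
rel=np.linalg.inv(pose(51))@Tm
for th in(49.5,48,46.5,45):
    M=pose(th)@rel; q=R.from_matrix(M[:3,:3]).as_quat(); move_l(M[:3,3]+np.array([0,0,.0005]),.03,[float(q[3]),*map(float,q[:3])]); hold(.1); s=state();print(th,np.round(s['ft_force'],1),round(s['time'],1))
ang(shot('scene','s8'))
```

```text
49.5 [ 1.   0.2 -2.7] 34.2
48 [-0.4 -1.1 -1.9] 34.6
46.5 [ 0.8  0.5 -2.3] 34.9
45 [ 0.1 -0.9 -1.6] 35.3
angle 46.0 w 53.4 mid y,z [-29.9  94.8]
```

Run:
```python
from h import *
def pose(th):
    r=np.radians(th);t=(.065+.012*np.cos(r))/np.sin(r); a,n=axes(th)
    M=np.eye(4);M[:3,:3]=np.stack([LX,a,n],1);M[:3,3]=onledge(th,t);return M
s=state();Tm=np.eye(4);Tm[:3,:3]=R.from_quat(np.roll(s['ee_rot'],-1)).as_matrix();Tm[:3,3]=s['ee_pos']
M=pose(43.5)@np.linalg.inv(pose(45))@Tm; q=R.from_matrix(M[:3,:3]).as_quat(); move_l(M[:3,3]-np.array([0,0,.0003]),.03,[float(q[3]),*map(float,q[:3])]); hold(.1); s=state();print(np.round(s['ft_force'],1))
gripper_open(); hold(.2)
move_l(np.array(s['ee_pos'])-.14*M[:3,2],.15); hold(.5)
g=shot('scene','s9');ang(g);show(g);print(state()['time'])
cv2.imwrite('pics/s9c.png',cv2.resize(g['frame'][130:320,210:480],(756,532)))
```

```text
[-0.2  0.2 -1.3]
angle 42.0 w 53.5 mid y,z [-31.9  93.8]
893 z 0.0004 rect y,z [-32.3  91.9] [201.9  60.2] 43.5
38.1333
```

View pics/s9c.png

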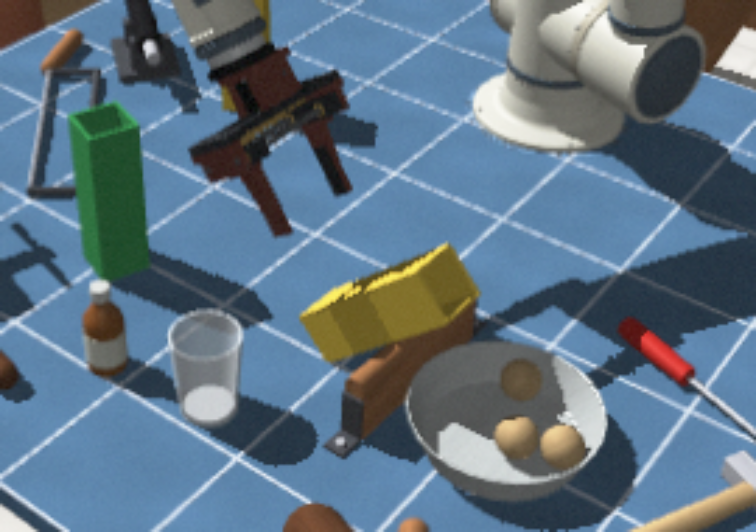

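The canister leans at about 44° on the ledge with its foot on the table. All three balls are in the pan, at crop pixels (521,378), (516,437) and (562,446). The gripper is clear and the other objects stand untouched, so I'm handing it in.

```bash
python3 -c "
from bench import *
print(job_done())"
```

```text
the job is handed in; nothing more can be done
None
```

The job is handed in: all three balls are in the pan and the yellow canister is back leaning on the ledge at about 44° (45° before), released, after a tip that measured only about 16° past level because it turned 8–9° in the grip; the green canister, bottle and beaker were not touched.

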